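# Stack the timer train on the brass arbor

### The job

Build up the meter's timer train on the brass arbor (not the steel one): thread on the blue spring barrel first, then the copper collar, then the white time drum, and last set the silver pointer flat and centred on top of the drum. Each part must lie flat on the one below and be let go. Leave the two steel coin chute inserts where they lie.

Things in the scene. Friction and masses are not known exactly. Their poses are not given: they have to be found in the camera images.
- barrel_center (a point): Blue spring barrel with small steel teeth round its lower edge: a loose upright-standing ring 64 mm in outer diameter, 26 mm high, with a 24 mm hole through it, about 0.2 kg. The point is on its axis half-way up (13 mm above its underside); z is its axis.
- collar_center (a point): Copper collar: a loose ring 46 mm in outer diameter, 24 mm high, with a 24 mm hole through it. The point is on its axis half-way up (12 mm above its underside); z is its axis.
- drum_center (a point): White time drum with black tick marks: a loose ring 60 mm in outer diameter, 24 mm high, with a 24 mm hole through it. The point is on its axis half-way up (12 mm above its underside); z is its axis.
- pointer_center (a point): Tarnished silver pointer: a loose solid round hub 40 mm in diameter and 28 mm high (no hole), with a flat needle 5 mm thick and up to 12 mm wide that sticks out along its +x at the level of the underside, its tip 60 mm from the hub's axis. The point is on the hub's axis half-way up (14 mm above its underside); z is the hub's axis. Grip the hub across the needle (along its y). The needle may point any way.
- brass_arbor_seat (a point): Brass winding arbor: a fixed upright brass post 10 mm in diameter with a tapered tip, on a black square base 74 mm wide and 14 mm high. The point is where the post's axis leaves the base's upper face, 14 mm above the plate; the post rises 64 mm above this point. Stacked, the barrel's, collar's and drum's upper faces lie 26, 50 and 74 mm above this point, so the post ends 10 mm below the drum's top and the pointer just rests on the drum.
- steel_arbor_seat (a point): Steel arbor, not to be used: the same fixed stand and sizes as the brass one but with a grey steel post. The point is where the post leaves the base, 14 mm above the plate; its post tip, 78 mm above the plate, is the highest thing among the parts at the start (also lying there: a low green coin tray and a small flat cog, both fixed; taller equipment stands only along the edges of the plate).
- chute_a_center (a point): Coin chute insert: a loose bright steel channel, open above, 66 mm long (x), 32 mm wide (y), 24 mm high. The point is half-way up its middle. To be left alone.
- chute_b_center (a point): The other coin chute insert, alike: a loose bright steel channel 66 x 32 x 24 mm, the point half-way up its middle. To be left alone.

How it is judged:
On the way, in this order (a step that is already met when the one before it is completed fails the run):
1. blue spring barrel over the brass arbor, down on its stand (horizontal distance between barrel_center and brass_arbor_seat below 0.01 m and z of barrel_center in the frame of brass_arbor_seat between 0.009 and 0.017 m and angle between barrel_center's own z axis and vertical below 0.1 rad), for 0.2 s.
2. copper collar over the arbor, down on the barrel (horizontal distance between collar_center and brass_arbor_seat below 0.01 m and z of collar_center in the frame of brass_arbor_seat between 0.034 and 0.042 m and angle between collar_center's own z axis and vertical below 0.1 rad), for 0.2 s.
3. white time drum over the arbor, down on the collar (horizontal distance between drum_center and brass_arbor_seat below 0.01 m and z of drum_center in the frame of brass_arbor_seat between 0.058 and 0.066 m and angle between drum_center's own z axis and vertical below 0.1 rad), for 0.2 s.
4. silver pointer flat and centred on top of the drum (horizontal distance between pointer_center and brass_arbor_seat below 0.012 m and z of pointer_center in the frame of brass_arbor_seat between 0.084 and 0.092 m and angle between pointer_center's own z axis and vertical below 0.1 rad), for 0.2 s.
At the end, for the whole second after the job is handed in: On the brass arbor, from the bottom up: blue barrel, copper collar, white drum, each within 10 mm of the arbor's axis, and the silver pointer's hub on top within 12 mm of the axis; every part within 4 mm of its proper height in the stack, tilted less than 0.1 rad, at rest and released (all of step 1 and all of step 2 and all of step 3 and all of step 4 and linear speed of each of barrel, collar, drum, pointer below 0.02 m/s); the robot touches nothing.
It fails at once if coin chute insert a moved more than 20 mm (distance of chute_a_center from where it was at the start of the episode above 0.02 m).
It fails at once if coin chute insert b moved more than 20 mm (distance of chute_b_center from where it was at the start of the episode above 0.02 m).
It also fails if it takes over 109 s, if anything falls off the work surface, if the arm or the gripper's body presses on something with over 40 N, if the wrist force passes 120 N, or if a joint passes its speed limit or range.

### The arm

A 6-joint arm with a two-finger parallel gripper is mounted at the origin on the work surface. World frame = base frame: x ahead of the robot, y to its left, z up, the work surface at z = 0. Lengths are in m, angles in rad, forces in N, time in s.
With the tool pointing down it reaches from about 0.35 to 1 m from the base axis. Payload 7.1 kg.
Tool frame: the origin (TCP) lies between the finger pads; the fingertips stand 22 mm ahead of it and the grasp point (between the pads) lies 3 mm ahead of it; x points along the fingers, y is the direction in which the jaws open and shut, and the axes are right-handed (so a half turn about x gives the same grasp; the last joint's range is limited). The gripper opens to 85 mm and grips with 20 to 120 N. Pads are 22 mm wide; open, the fingers measure 114 mm over their backs; the gripper's body (76 mm by 85 mm) begins 54 mm behind the grasp point. The pads swing forward as they close: fully open they stand 13 mm farther back than shut.
Start: joints at [-1.215, 0.423, 1.63, -0, 1.089, -0.019], TCP at [0.229, -0.582, 0.227] pointing down, gripper open.
Joint ranges: [-3, 3], [-0.9, 2.11], [0.09, 2.58], [-1.31, 4.45], [0.11, 2.69], [-2.54, 2.54]. Speed limits (rad/s): [2.39, 2.39, 3.01, 3.14, 3.14, 3.14].

### API

Orientations are given as a rotation vector (axis times angle).
In Python, from rig import manip gives the robot as it stands. The module is installed in compiled form; this text tells all that it offers. Calls block until the motion is done:
- manip.move_to(position, orientation): joint-space move of the TCP to a pose.
- manip.servo_line(position, orientation=None, rate=0.15): straight line of the TCP; orientation=None keeps the orientation; rate is the mean speed in m/s.
- manip.set_joints(angles): joint-space move.
- manip.command_gripper(opening, f_grip=None): finger opening in m; f_grip is the grip in N (None keeps the last); returns when the fingers have stopped.
- manip.hold(seconds).
- manip.solve_ik(position, orientation): joint angles nearest the present ones, or None.
- manip.camera(name): name is "scene" or "top" or "wrist"; returns a dict with "image" (400x640x3 uint8, red, green, blue), "fx", "fy", "cx", "cy" (pixels), "k1" (the pictures are not rectified: a ray, as slopes to the right and down, at radius r is drawn at 1 + k1 r^2 times it, then the intrinsics apply), "cam_to_world" (4x4, takes a point from camera to world coordinates); the wrist camera has in their place "mount" (4x4, takes a point from camera to tool coordinates, whose origin is the TCP and whose axes are the tool frame's). Camera axes: x right, y down, z forward; pixel columns grow to the right and rows downward; lengths in m; the calibration is good to about 2 mm. A picture is of the moment at which its call begins: read the wrist's pose just before it. There is no depth.
A pose or a line that the arm cannot do raises manip.IKError and nothing moves.
- manip.sign_off(): hands the job in, once; it reports no verdict.
Readings, each from a call of its own:
- manip.get_time(): time.
- manip.get_joint_positions(): joint angles.
- manip.get_joint_vel(): joint speeds.
- manip.get_tau(): joint torques, N m.
- manip.get_position(): TCP position.
- manip.get_ee_rot(): TCP orientation.
- manip.get_contact_force(): force on the tool from outside, world axes, zero at the start.
- manip.get_torque(): the same for the moment, N m.
- manip.get_width(): finger opening in m.
Only numpy, scipy, OpenCV 4.12 (cv2) and the standard library are available. Lean on these libraries where they do the work, as an engineer would, in place of code of your own. Each camera call takes 0.05 s, during which the arm holds its last target.

## Working session

There is one attempt and no reset: what is moved stays moved. The work goes in short steps, each a Python script; the robot and the scene stay as the last script left them, time stands still between calls to the robot, and variables do not carry over. Pictures are saved under pics/ and viewed, and the job is handed in when it is done.

```bash
mkdir -p pics
python3 - <<'E'
from rig import manip
import cv2,numpy as np
np.set_printoptions(precision=4,suppress=True)
for n in ["scene","top","wrist"]:
    c=manip.camera(n); cv2.imwrite(f"pics/{n}0.png",c["image"][:,:,::-1])
    print(n,[c[k] for k in("fx","fy","cx","cy","k1")]); print(c.get("cam_to_world",c.get("mount")))
print(manip.get_position(),manip.get_ee_rot(),manip.get_time())
E
```

```text
scene [440.8007413371635, 440.8007413371635, 325.36310443173346, 194.611070783126, -0.08088078293302498]
[[-0.6395  0.5073 -0.5776  1.1346]
 [ 0.7688  0.4188 -0.4834  0.5118]
 [-0.0033 -0.7532 -0.6578  0.7454]
 [ 0.      0.      0.      1.    ]]
top [422.5856651129161, 422.5856651129161, 319.81526264363674, 198.27123819786567, -0.105500768063575]
[[ 0.0017 -0.9863  0.1652  0.3859]
 [-0.9991  0.0054  0.0426 -0.021 ]
 [-0.0429 -0.1651 -0.9853  0.9107]
 [ 0.      0.      0.      1.    ]]
wrist [355.19516739788673, 355.19516739788673, 323.5429992175708, 196.4671583918366, -0.04134371876832777]
[[ 0.0008 -0.2746  0.9615 -0.1477]
 [ 1.      0.001  -0.0005  0.0005]
 [-0.0008  0.9615  0.2746 -0.0691]
 [ 0.      0.      0.      1.    ]]
[ 0.2287 -0.5812  0.2264] [ 2.0168  0.3837 -2.0173] 0.15
```

View pics/scene0.png

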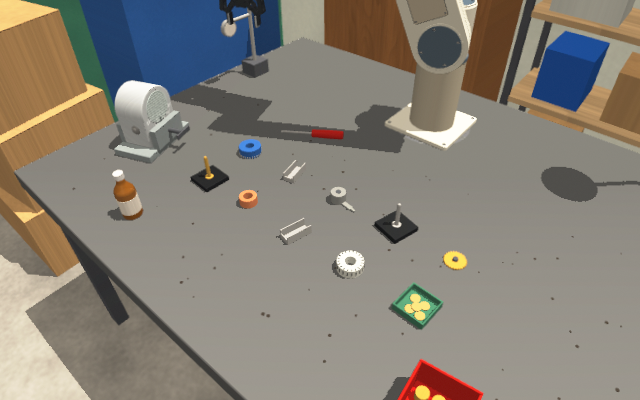

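View pics/top0.png

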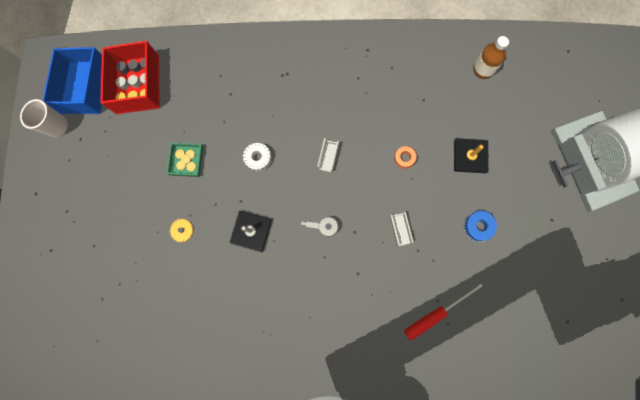

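View pics/wrist0.png

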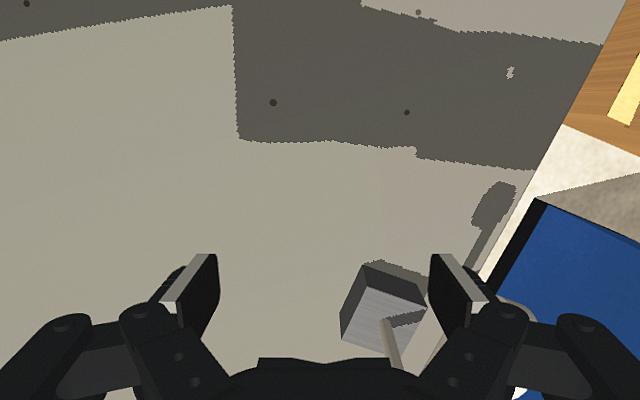

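The top view shows:
- brass stand (471,156)
- barrel (481,226)
- collar (405,157)
- drum (257,156)
- pointer hub (328,226), with its needle pointing left to (302,224)
- chutes (329,155) and (402,229)
- steel stand (250,231)

I'll localise these by matching projected cylinder silhouettes to colour masks.

```bash
cat > h.py <<'E'
from rig import manip
import cv2,numpy as np
from scipy.optimize import least_squares
from scipy.spatial.transform import Rotation as R
np.set_printoptions(precision=4,suppress=True)
def cam(n):
    if n=="wrist":
        p=np.array(manip.get_position());r=np.array(manip.get_ee_rot())
        c=manip.camera(n);T=np.eye(4);T[:3,:3]=R.from_rotvec(r).as_matrix();T[:3,3]=p
        c["T"]=T@np.array(c["mount"])
    else:
        c=manip.camera(n);c["T"]=np.array(c["cam_to_world"])
    c["K"]=np.array([[c["fx"],0,c["cx"]],[0,c["fy"],c["cy"]],[0,0,1]]);c["D"]=np.array([c["k1"],0,0,0.])
    return c
def proj(c,P):
    Ti=np.linalg.inv(c["T"]);rv,_=cv2.Rodrigues(Ti[:3,:3])
    return cv2.projectPoints(np.asarray(P,float).reshape(-1,1,3),rv,Ti[:3,3],c["K"],c["D"])[0].reshape(-1,2)
def ray(c,uv,z):
    n=cv2.undistortPoints(np.array(uv,float).reshape(-1,1,2),c["K"],c["D"]).reshape(-1,2)
    d=np.c_[n,np.ones(len(n))]@c["T"][:3,:3].T;o=c["T"][:3,3]
    return o+d*((z-o[2])/d[:,2])[:,None]
def cyl(x,y,r,z0,z1):
    a=np.linspace(0,2*np.pi,60,endpoint=False)
    return np.vstack([np.c_[x+r*np.cos(a),y+r*np.sin(a),0*a+z] for z in(z0,z1)])
def hullmask(c,P):
    m=np.zeros(c["image"].shape[:2],np.uint8);s=16
    h=cv2.convexHull(proj(c,P).astype(np.float32));return h
def fit(c,mask,r,z0,z1):
    k=cv2.findContours(mask,cv2.RETR_EXTERNAL,cv2.CHAIN_APPROX_NONE)[0];k=max(k,key=cv2.contourArea)
    h=cv2.convexHull(k);M=cv2.moments(h);t=np.array([M["m10"],M["m01"]])/M["m00"]
    x0=ray(c,t,(z0+z1)/2)[0,:2]
    def f(p):
        m=cv2.moments(hullmask(c,cyl(p[0],p[1],r,z0,z1)));return np.array([m["m10"],m["m01"]])/m["m00"]-t
    s=least_squares(f,x0,diff_step=1e-3)
    return s.x,t,M["m00"],cv2.moments(hullmask(c,cyl(*s.x,r,z0,z1)))["m00"]
def win(m,u,v,w):
    o=np.zeros_like(m);o[v-w:v+w,u-w:u+w]=m[v-w:v+w,u-w:u+w];return o
E
python3 - <<'E'
from h import *
C={}
for n,pts in {"top":dict(barrel=(481,226),collar=(405,157),drum=(257,156),pointer=(330,226)),
          "scene":dict(barrel=(250,149),collar=(248,199),drum=(350,264),pointer=(338,196))}.items():
    c=cam(n);hsv=cv2.cvtColor(c["image"],cv2.COLOR_RGB2HSV);H,S,V=cv2.split(hsv)
    ms=dict(barrel=((H>100)&(H<130)&(S>120)),collar=((H<15)&(S>120)),drum=(S<60)&(V>140),pointer=(S<60)&(V>110))
    for k,(r,h) in dict(barrel=(.032,.026),collar=(.023,.024),drum=(.030,.024),pointer=(.02,.028)).items():
        m=win(ms[k].astype(np.uint8),*pts[k],12 if k=="pointer" else 22)
        m=cv2.morphologyEx(m,cv2.MORPH_CLOSE,np.ones((5,5)))
        print(n,k,*fit(c,m,r,0,h))
c=cam("top");im=c["image"]
def crop(u,v,w,f): return cv2.resize(im[v-w:v+w,u-w:u+w],None,fx=f,fy=f,interpolation=cv2.INTER_CUBIC)
o=np.hstack([crop(471,156,26,7),crop(320,226,26,7)]);cv2.imwrite("pics/c1.png",o[:,:,::-1])
print(ray(c,[[302,224],[328,226]],.003))
sc=cam("scene")["image"][130:290,190:390];cv2.imwrite("pics/c2.png",cv2.resize(sc,None,fx=3.5,fy=3.5,interpolation=cv2.INTER_CUBIC)[:,:,::-1])
E
```

```text
top barrel [ 0.4755 -0.325 ] [480.6173 225.5441] 715.5 818.9821903053671
top collar [ 0.6271 -0.168 ] [404.9051 156.8677] 369.0 406.037239364814
top drum [0.6323 0.1594] [256.0024 155.9431] 618.0 643.8338635453256
top pointer [ 0.477  -0.0031] [329.5 225.5] 529.0 301.7267335294746
scene barrel [ 0.4729 -0.3261] [249.6646 147.9658] 317.0 387.41172346880194
scene collar [ 0.6262 -0.1676] [247.8308 198.5939] 261.0 307.403345876839
scene drum [0.6303 0.1566] [349.5 263.5] 1849.0 674.2984371786006
scene pointer [0.4756 0.0001] [337.5 195.5] 529.0 263.62486067134887
[[0.4819 0.0567 0.003 ]
 [0.4774 0.0005 0.003 ]]
```

View pics/c1.png

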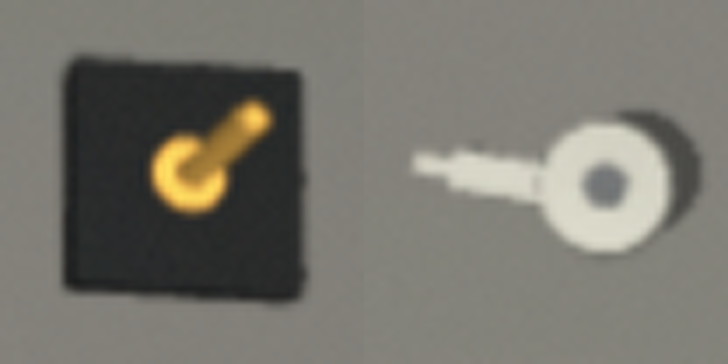

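View pics/c2.png

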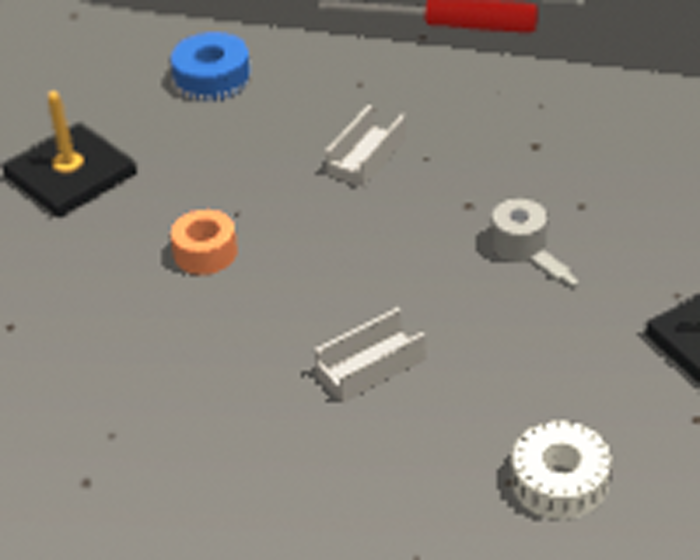

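Run:
```python
from h import *
c=cam("top")
print("hub",ray(c,[[328.1,226.2]],.028),"tip",ray(c,[[300.9,222.7]],.005))
print("post base",ray(c,[[471.7,154.4]],.014),"post tip",ray(c,[[481.4,146.5]],.076))
# base corners (upper face) crop
q=np.array([[68,60],[300,72],[300,298],[66,290]])/7-.43+[445,130]
P=ray(c,q,.014);print(P,P.mean(0),np.linalg.norm(P-np.roll(P,1,0),axis=1))
s=cam("scene")
q=np.array([[68,163],[54,94]])/3.5-.36+[190,130]
print("scene",ray(s,q[:1],.016),ray(s,q[1:],.078))
for p in [(.4755,-.325),(.627,-.168),(.632,.159),(.477,0),(.61,-.30)]:
    for z in (.03,.2):
        for a in (0,np.pi/2):
            print(p,z,a,manip.solve_ik([*p,z],(R.from_euler('z',a)*R.from_matrix([[0,0,-1],[0,1,0],[1,0,0]]).inv().inv()).as_rotvec()) if 0 else "",end="")
Rm=R.from_rotvec(manip.get_ee_rot()).as_matrix();print();print(Rm)
```

```text
hub [[ 0.4744 -0.0003  0.028 ]] tip [[0.4845 0.0589 0.005 ]]
post base [[ 0.6319 -0.3151  0.014 ]] post tip [[ 0.6316 -0.3161  0.076 ]]
[[ 0.669  -0.2787  0.014 ]
 [ 0.6651 -0.3527  0.014 ]
 [ 0.5919 -0.3474  0.014 ]
 [ 0.5947 -0.2738  0.014 ]] [ 0.6302 -0.3131  0.014 ] [0.0745 0.074  0.0733 0.0736]
scene [[ 0.634  -0.3104  0.016 ]] [[ 0.6312 -0.3132  0.078 ]]
(0.4755, -0.325) 0.03 0 (0.4755, -0.325) 0.03 1.5707963267948966 (0.4755, -0.325) 0.2 0 (0.4755, -0.325) 0.2 1.5707963267948966 (0.627, -0.168) 0.03 0 (0.627, -0.168) 0.03 1.5707963267948966 (0.627, -0.168) 0.2 0 (0.627, -0.168) 0.2 1.5707963267948966 (0.632, 0.159) 0.03 0 (0.632, 0.159) 0.03 1.5707963267948966 (0.632, 0.159) 0.2 0 (0.632, 0.159) 0.2 1.5707963267948966 (0.477, 0) 0.03 0 (0.477, 0) 0.03 1.5707963267948966 (0.477, 0) 0.2 0 (0.477, 0) 0.2 1.5707963267948966 (0.61, -0.3) 0.03 0 (0.61, -0.3) 0.03 1.5707963267948966 (0.61, -0.3) 0.2 0 (0.61, -0.3) 0.2 1.5707963267948966 
[[-0.      0.3661 -0.9306]
 [ 0.0001 -0.9306 -0.3661]
 [-1.     -0.0001 -0.    ]]
```

Arbor axis is about (0.632,-0.314), and its base edges measure 74 mm, as they should. Next I'll go above the barrel and check it with the wrist camera.

```bash
cat >> h.py <<'E'
def ori(psi):
    y=np.array([np.cos(psi),np.sin(psi),0]);x=np.array([0,0,-1.]);return R.from_matrix(np.c_[x,y,np.cross(x,y)]).as_rotvec()
def az(p): return float(np.arctan2(p[1],p[0]))
def save(c,n): cv2.imwrite(f"pics/{n}.png",c["image"][:,:,::-1])
def st(): print("t %.1f pos %s w %.4f F %s"%(manip.get_time(),np.array(manip.get_position()),manip.get_width(),np.array(manip.get_contact_force())))
E
python3 - <<'E'
from h import *
p=[.4745,-.3255]
manip.move_to([*p,.20],ori(az(p)));manip.command_gripper(.085)
st();print(np.array(manip.get_joint_positions()))
c=cam("wrist");save(c,"w1")
print(proj(c,[[*p,.026]]))
H,S,V=cv2.split(cv2.cvtColor(c["image"],cv2.COLOR_RGB2HSV))
m=((H>100)&(H<130)&(S>120)).astype(np.uint8)
m[:, :200]=0;m[:,450:]=0
print(fit(c,m,.032,0,.026))
E
```

```text
t 2.0 pos [ 0.474  -0.3264  0.2001] w 0.0849 F [-0.364   0.3596 -0.592 ]
[-0.6237  0.384   1.7629 -0.      0.9946 -0.0207]
[[323.4128 171.609 ]]
(array([ 0.4742, -0.3234]), array([321.8933, 167.9385]), 3660.5, 3842.852603486739)
```

View pics/w1.png

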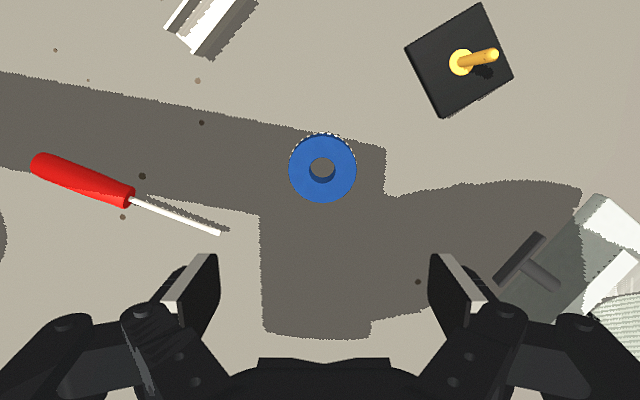

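Wrist view shows the barrel at (322,168) between the open jaws, and its fit agrees with the top camera within 2–3 mm. The post base is at (460,62). Now gripping and lifting.

```bash
cat >> h.py <<'E'
def pick(p,psi,z=.027,f=45,up=.15,ap=.10):
    manip.move_to([*p,ap],ori(psi));manip.servo_line([*p,z],ori(psi),rate=.12)
    st();manip.command_gripper(0.0,f_grip=f);st()
    manip.servo_line([*p,up],ori(psi),rate=.15);st()
E
python3 - <<'E'
from h import *
c=cam("wrist");print("post",ray(c,[[460,62]],.016),ray(c,[[495,53]],.076))
p=[.4742,-.3243]
pick(p,az(p));c=cam("wrist");save(c,"w2")
s=cam("scene");cv2.imwrite("pics/s2.png",cv2.resize(s["image"][60:300,120:440],None,fx=2,fy=2)[:,:,::-1])
E
```

```text
post [[ 0.6293 -0.3138  0.016 ]] [[ 0.6327 -0.3146  0.076 ]]
t 3.3 pos [ 0.4748 -0.3247  0.0278] w 0.0849 F [ 0.4251 -0.3718  0.3285]
t 4.1 pos [ 0.4742 -0.3243  0.027 ] w 0.0002 F [-0.1385 -0.3    -0.12  ]
t 5.1 pos [ 0.4736 -0.3239  0.1492] w -0.0001 F [-0.3661  0.0925 -0.1167]
```

View pics/w2.png

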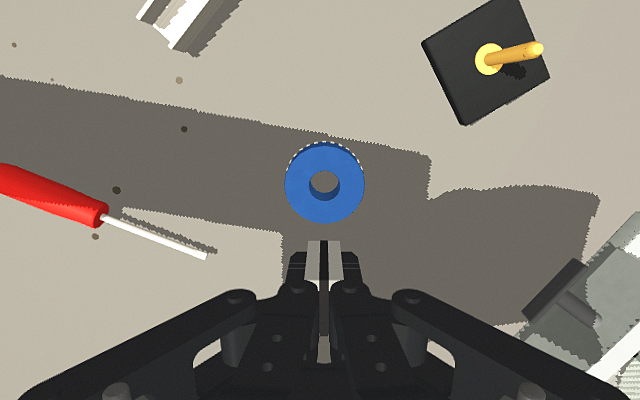

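View pics/s2.png

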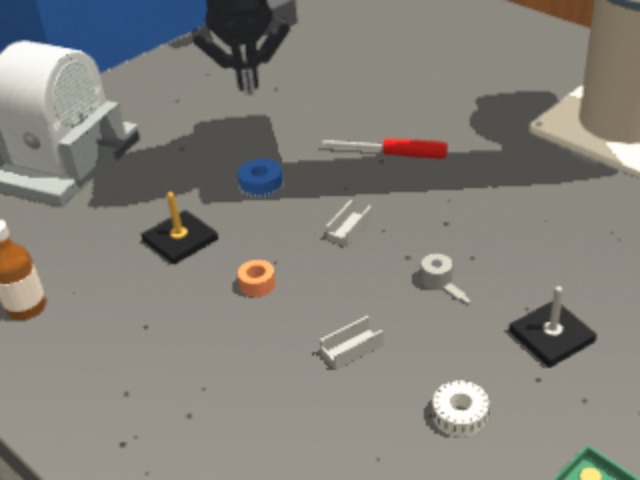

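The jaws closed to zero width with nothing between them. The barrel still stands at (324,183) in the wrist view, so the fingers missed it. I'll find out why by projecting the TCP and fingertip into the scene, top and wrist views.

Run:
```python
from h import *
p=np.array(manip.get_position());tip=p-[0,0,.022]
for n in("scene","top","wrist"):
    c=cam(n);print(n,"tip",proj(c,[tip]),"tcp",proj(c,[p]));
    if n=="top": cv2.imwrite("pics/t2.png",cv2.resize(c["image"][120:320,340:600],None,fx=3,fy=3)[:,:,::-1])
    if n=="scene":cv2.imwrite("pics/s3.png",cv2.resize(c["image"][50:170,190:320],None,fx=5,fy=5)[:,:,::-1])
```

```text
scene tip [[245.3825 113.9415]] tcp [[244.4198 106.8357]]
top tip [[499.7289 220.3892]] tcp [[504.2036 219.006 ]]
wrist tip [[323.1628 234.7921]] tcp [[322.9893 253.0976]]
```

View pics/s3.png

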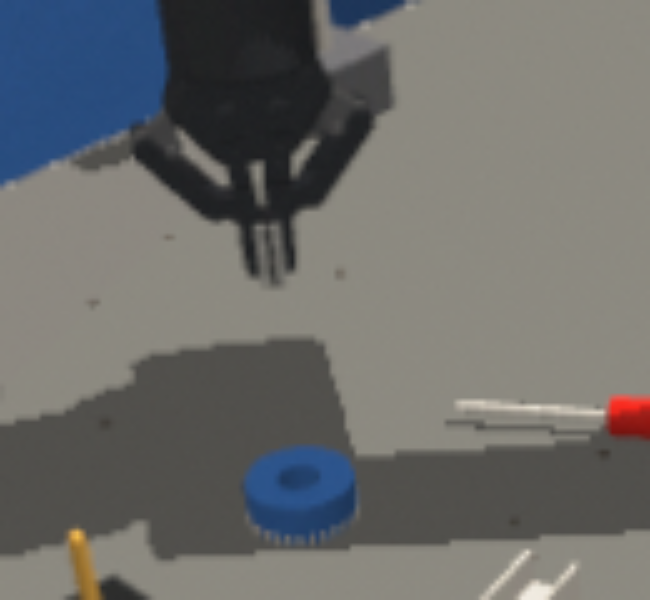

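View pics/t2.png

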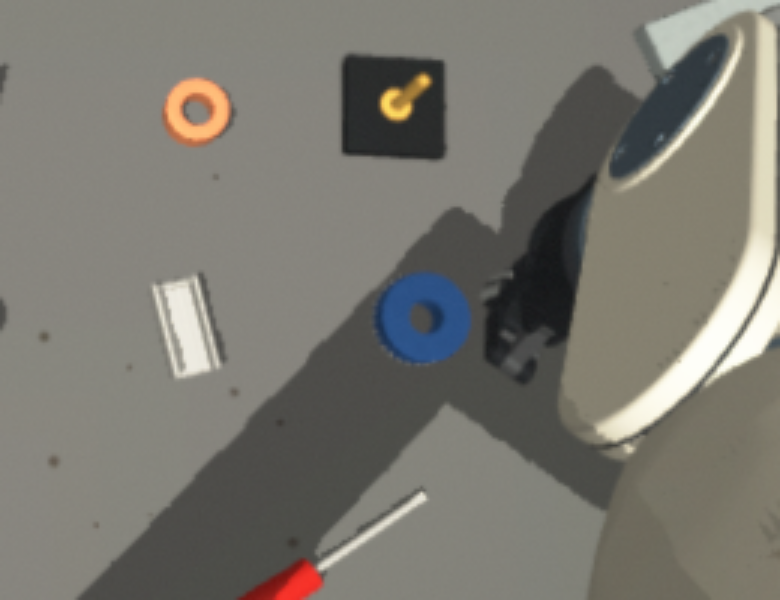

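Run:
```python
from h import *
c=cam("top");im=c["image"][195:250,475:540]
cv2.imwrite("pics/t3.png",np.clip(cv2.resize(im,None,fx=10,fy=10,interpolation=cv2.INTER_CUBIC).astype(float)*2,0,255).astype(np.uint8)[:,:,::-1])
w=cam("wrist");im=w["image"][150:330,230:420]
cv2.imwrite("pics/w3.png",cv2.resize(im,None,fx=3,fy=3,interpolation=cv2.INTER_CUBIC)[:,:,::-1])
```

```text
(no output)
```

View pics/t3.png

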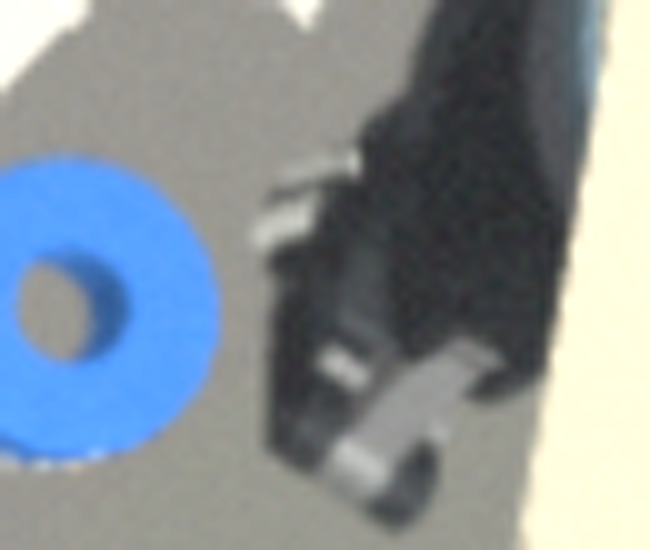

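View pics/w3.png

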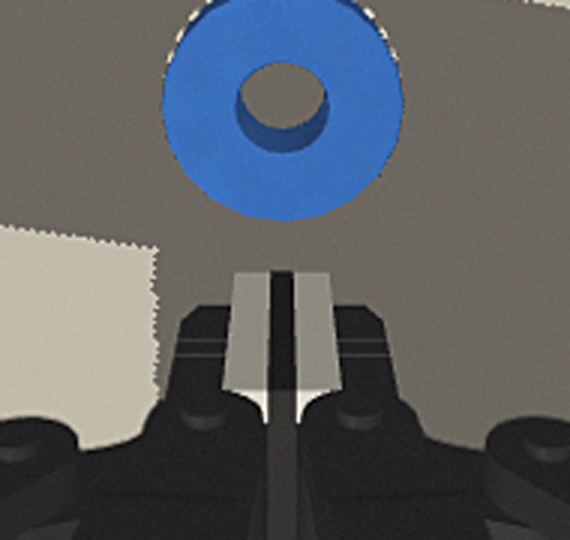

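Run:
```python
from h import *
p=np.array(manip.get_position());Rm=R.from_rotvec(manip.get_ee_rot()).as_matrix()
for n in("scene","top","wrist"):
    c=cam(n)
    for tx in (0.022,.0):
        print(n,tx,proj(c,[p+Rm@np.array([tx,y,z]) for y in(-.01,.01) for z in(-.011,.011)]).round(1).tolist())
s=cam("scene");t=cam("top")
# barrel top centre from scene/top z consistency
Hs=[]
for c,u in((s,(250,149)),(t,(481,226))):
    H,S,V=cv2.split(cv2.cvtColor(c["image"],cv2.COLOR_RGB2HSV));m=win(((H>100)&(H<130)&(S>120)).astype(np.uint8),*u,22)
    m=cv2.morphologyEx(m,cv2.MORPH_CLOSE,np.ones((5,5)))
    for dz in(-.02,0,.02): print(dz,fit(c,m,.032,dz,dz+.026))
im=s["image"][85:125,225:265];cv2.imwrite("pics/s4.png",np.clip(cv2.resize(im,None,fx=14,fy=14,interpolation=cv2.INTER_CUBIC).astype(float)*1.5,0,255).astype(np.uint8)[:,:,::-1])
```

```text
scene 0.022 [[249.4, 115.2], [248.2, 111.2], [242.0, 116.4], [241.0, 112.3]]
scene 0.0 [[248.5, 108.1], [247.3, 104.2], [241.0, 109.2], [240.0, 105.2]]
top 0.022 [[492.3, 221.3], [502.3, 227.8], [497.7, 212.5], [507.6, 219.0]]
top 0.0 [[496.6, 219.9], [506.8, 226.6], [502.1, 210.9], [512.3, 217.5]]
wrist 0.022 [[303.3, 214.4], [304.0, 254.3], [342.9, 214.4], [342.2, 254.3]]
wrist 0.0 [[300.6, 230.3], [301.4, 274.7], [345.5, 230.3], [344.6, 274.7]]
-0.02 (array([ 0.4549, -0.349 ]), array([249.6646, 147.9658]), 317.0, 367.0933712827973)
0 (array([ 0.4729, -0.3261]), array([249.6646, 147.9658]), 317.0, 387.41172346880194)
0.02 (array([ 0.491 , -0.3033]), array([249.6646, 147.9658]), 317.0, 409.46446183754597)
-0.02 (array([ 0.4774, -0.3317]), array([480.5753, 225.5964]), 713.5, 783.6609979681671)
0 (array([ 0.4754, -0.3249]), array([480.5753, 225.5964]), 713.5, 818.9943647496402)
0.02 (array([ 0.4734, -0.3181]), array([480.5753, 225.5964]), 713.5, 856.7722447237466)
```

View pics/s4.png

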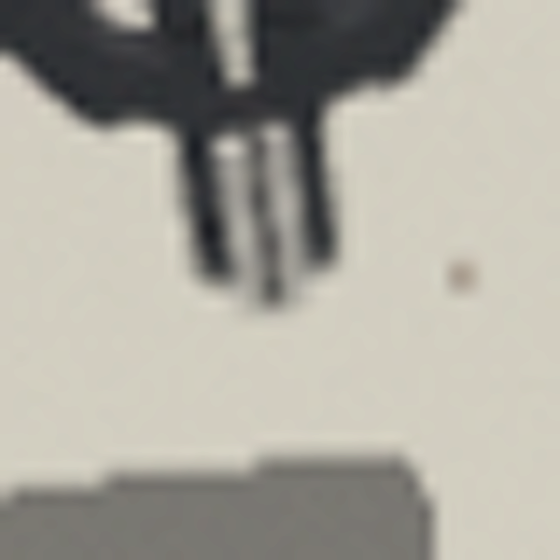

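Fingertips show up well behind where they should be: row 240 instead of 214 in the wrist view, and row 106 instead of 115 in the scene view. That puts the real tips about 30 mm farther back along the tool than stated, so the jaws closed above the barrel. I'll quantify this before going lower.

Run:
```python
from h import *
p=np.array(manip.get_position());Rm=R.from_rotvec(manip.get_ee_rot()).as_matrix()
S=cam("scene");T=cam("top");W=cam("wrist")
for tx in (.022,0,-.005,-.01,-.015):
    f=lambda c,y,z:proj(c,[p+Rm@np.array([tx,y,z])])[0].round(1).tolist()
    print(tx,"wrist",f(W,-.009,-.011),f(W,.009,-.011),"scene",f(S,0,-.011),f(S,0,.011),"top",f(T,-.003,-.011),f(T,.003,-.011))
print("obs wrist (307.7,240)(340,240) scene (243.7,106.4) top(500.5,219.5)")
for tx in(-.051,-.082):
    print(tx,[proj(W,[p+Rm@np.array([tx,y,-z])])[0].round(1).tolist() for z in(.038,.0425) for y in (-.038,.038)])
```

```text
0.022 wrist [305.6, 214.5] [341.2, 214.5] scene [245.6, 115.6] [244.5, 111.6] top [494.4, 218.0] [496.0, 215.4]
0 wrist [303.1, 230.5] [343.6, 230.5] scene [244.6, 108.5] [243.5, 104.6] top [498.7, 216.6] [500.4, 213.9]
-0.005 wrist [302.5, 234.7] [344.2, 234.8] scene [244.4, 106.9] [243.3, 102.9] top [499.8, 216.2] [501.4, 213.5]
-0.01 wrist [301.8, 239.2] [344.9, 239.3] scene [244.2, 105.2] [243.1, 101.3] top [500.8, 215.9] [502.5, 213.1]
-0.015 wrist [301.1, 244.1] [345.6, 244.1] scene [244.0, 103.5] [242.9, 99.6] top [501.8, 215.5] [503.5, 212.8]
obs wrist (307.7,240)(340,240) scene (243.7,106.4) top(500.5,219.5)
-0.051 [[191.0, 207.4], [455.5, 207.6], [189.4, 192.3], [457.1, 192.5]]
-0.082 [[137.1, 253.4], [509.0, 253.7], [133.8, 232.8], [512.3, 233.2]]
```

All three cameras agree that the closed fingertips sit at tool x ≈ -8 mm instead of +22, an offset of about 30 mm. I'll retry with the commanded z 30 mm lower, watching the force and the resulting width.

Run:
```python
from h import *
p=[.4745,-.3245];o=ori(az(p))
manip.command_gripper(.085)
manip.servo_line([*p,.03],o,rate=.15)
for z in(.012,.004,-.001):
    manip.servo_line([*p,z],o,rate=.08);F=manip.get_contact_force();st()
    if abs(F[2])>6: print("contact");break
manip.command_gripper(0.0,f_grip=40);st()
save(cam("wrist"),"w5")
```

```text
t 7.9 pos [ 0.4741 -0.3242  0.0115] w 0.0856 F [-0.3941 -0.1096  0.4595]
t 8.2 pos [ 0.4742 -0.3242  0.0035] w 0.0852 F [ 0.695  -0.3325  0.7033]
t 8.4 pos [ 0.4743 -0.3244 -0.0013] w 0.0850 F [ 0.0755 -0.1236  0.474 ]
t 8.8 pos [ 0.4745 -0.3245 -0.0004] w 0.0635 F [-2.2651  0.415   5.6586]
```

View pics/w5.png

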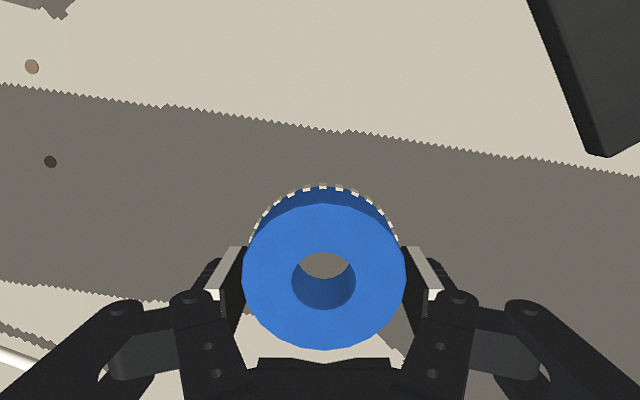

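The barrel is gripped: width is 63.5 mm, and the wrist view shows it between the pads. I'll lift it, move above the arbor and check alignment.

Run:
```python
from h import *
p=[.4745,-.3245];a=[.6315,-.314]
manip.servo_line([*p,.11],ori(az(p)),rate=.15);st()
manip.servo_line([*a,.11],ori(az(a)),rate=.2);st()
save(cam("wrist"),"w6")
s=cam("scene");cv2.imwrite("pics/s6.png",cv2.resize(s["image"][60:240,140:320],None,fx=3.3,fy=3.3,interpolation=cv2.INTER_CUBIC)[:,:,::-1])
t=cam("top");cv2.imwrite("pics/t6.png",cv2.resize(t["image"][90:250,420:580],None,fx=3.7,fy=3.7,interpolation=cv2.INTER_CUBIC)[:,:,::-1])
```

```text
t 9.7 pos [ 0.4739 -0.3241  0.1092] w 0.0633 F [ 0.3248  1.4027 -3.5897]
t 10.7 pos [ 0.6302 -0.3137  0.1091] w 0.0632 F [-0.4842 -0.1842 -2.4034]
```

View pics/w6.png

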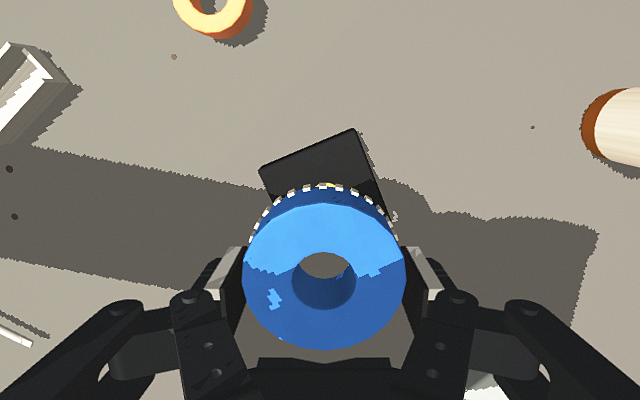

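View pics/s6.png

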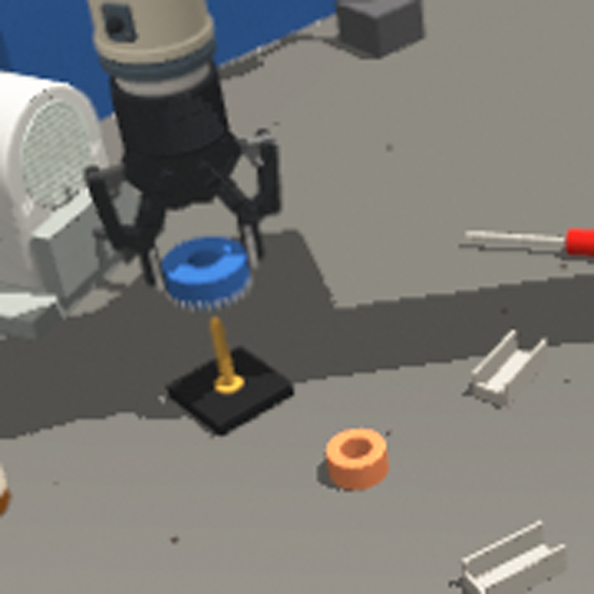

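View pics/t6.png

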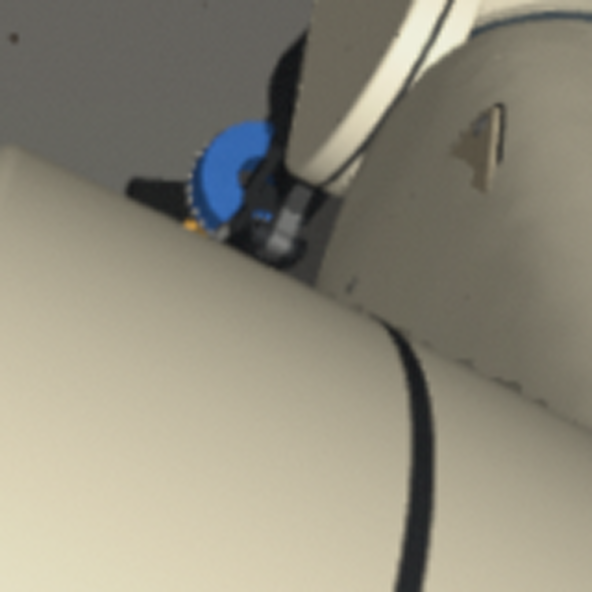

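Scene view: the barrel is held level, and the post tip at crop (215,320) is just under its hole. I'll compute where the held barrel is relative to the arbor.

Run:
```python
from h import *
print(np.array(manip.get_position()))
for n,z in(("scene",.109),("wrist",.109)):
    c=cam(n);H,S,V=cv2.split(cv2.cvtColor(c["image"],cv2.COLOR_RGB2HSV));m=((H>100)&(H<130)&(S>120)).astype(np.uint8)
    if n=="scene": m=win(m,203,142,25)
    m=cv2.morphologyEx(m,cv2.MORPH_CLOSE,np.ones((5,5)))
    for dz in(-.01,0,.01): print(n,dz,fit(c,m,.032,z+dz,z+dz+.026))
c=cam("scene")
q=np.array([[229,384],[216,321]])/3.3-.35+[140,60];print(ray(c,q[:1],.016),ray(c,q[1:],.077))
```

```text
[ 0.6303 -0.3142  0.1099]
scene -0.01 (array([ 0.6207, -0.3305]), array([201.6552, 141.4836]), 406.0, 492.1147720461013)
scene 0 (array([ 0.6288, -0.3172]), array([201.6552, 141.4836]), 406.0, 508.02374531142414)
scene 0.01 (array([ 0.6369, -0.3039]), array([201.6552, 141.4836]), 406.0, 524.7166535828728)
wrist -0.01 (array([ 0.628 , -0.3191]), array([323.2209, 269.1416]), 20938.5, 18333.21300651529)
wrist 0 (array([ 0.6303, -0.3143]), array([323.2209, 269.1416]), 20938.5, 21222.848885142477)
wrist 0.01 (array([ 0.6327, -0.3096]), array([323.2209, 269.1416]), 20938.5, 24857.366812818917)
[[ 0.6335 -0.3112  0.016 ]] [[ 0.6316 -0.3129  0.077 ]]
```

```bash
cat >> h.py <<'E'
def lower(a,o,zs,lim=8,rate=.06):
    f0=np.array(manip.get_contact_force())
    for z in zs:
        manip.servo_line([*a,z],o,rate=rate);F=np.array(manip.get_contact_force())-f0
        print("z %.3f real %s dF %s"%(z,np.array(manip.get_position()),F))
        if np.linalg.norm(F)>lim: print("CONTACT");return False
    return True
E
python3 - <<'E'
from h import *
a=[.632,-.3138];o=ori(az(a))
print(lower(a,o,[.085,.06,.045,.035,.027,.020,.016],rate=.08))
s=cam("scene");cv2.imwrite("pics/s7.png",cv2.resize(s["image"][80:230,140:290],None,fx=4,fy=4,interpolation=cv2.INTER_CUBIC)[:,:,::-1]);st()
E
```

```text
z 0.085 real [ 0.6315 -0.3135  0.0839] dF [-0.1287  0.9887 -0.4909]
z 0.060 real [ 0.6315 -0.3135  0.0591] dF [ 0.3658 -0.1042 -1.064 ]
z 0.045 real [ 0.6314 -0.3135  0.0441] dF [-0.5768  0.0843 -0.2528]
z 0.035 real [ 0.6315 -0.3135  0.0342] dF [-0.4148  1.0247 -0.9345]
z 0.027 real [ 0.6315 -0.3136  0.0263] dF [-0.3169  0.7879 -0.4275]
z 0.020 real [ 0.6316 -0.3136  0.0194] dF [-0.2815  0.7681 -0.3235]
z 0.016 real [ 0.6318 -0.3137  0.0157] dF [ 0.0098 -0.3348 -0.8471]
True
t 13.3 pos [ 0.6319 -0.3138  0.0159] w 0.0631 F [ 0.5958  0.6086 -2.479 ]
```

View pics/s7.png

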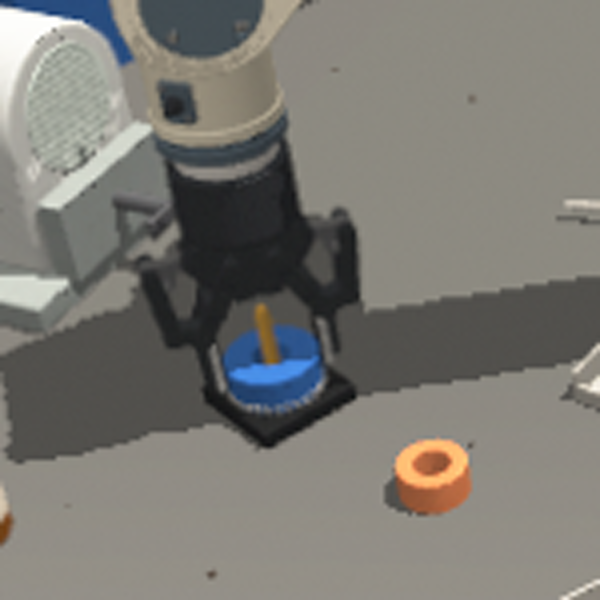

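The barrel is threaded over the post and nearly down, with the post visible through its hole. I'll lower the last 2 mm, release, then pick the collar.

Run:
```python
from h import *
a=[.632,-.3138];o=ori(az(a))
lower(a,o,[.014],lim=15);manip.command_gripper(.085);st()
manip.servo_line([*a,.12],o,rate=.2)
p=[.6268,-.168]
manip.move_to([*p,.12],ori(az(p)));st()
c=cam("wrist");save(c,"w8")
H,S,V=cv2.split(cv2.cvtColor(c["image"],cv2.COLOR_RGB2HSV));m=((H<18)&(S>110)).astype(np.uint8);m=win(m,320,200,130);m=cv2.morphologyEx(m,cv2.MORPH_CLOSE,np.ones((5,5)))
print(fit(c,m,.023,0,.024))
s=cam("scene");cv2.imwrite("pics/s8.png",cv2.resize(s["image"][80:230,140:290],None,fx=4,fy=4,interpolation=cv2.INTER_CUBIC)[:,:,::-1])
H,S,V=cv2.split(cv2.cvtColor(s["image"],cv2.COLOR_RGB2HSV));m=((H>100)&(H<130)&(S>120)).astype(np.uint8)
m=cv2.morphologyEx(win(m,207,172,25),cv2.MORPH_CLOSE,np.ones((5,5)));print("barrel",fit(s,m,.032,.014,.04))
```

```text
z 0.014 real [ 0.632  -0.3138  0.014 ] dF [-0.6355 -0.0367 -0.5003]
t 13.9 pos [ 0.6323 -0.3139  0.0144] w 0.0848 F [-0.1147 -0.4269  0.2046]
t 15.2 pos [ 0.6263 -0.1672  0.1187] w 0.0850 F [ 0.7382 -0.7195 -0.1632]
(array([ 0.6247, -0.1705]), array([323.151 , 197.5366]), 839.0, 3455.7226347133983)
barrel (array([ 0.6306, -0.3164]), array([207.8967, 171.5824]), 376.0, 471.3925974974409)
```

View pics/s8.png

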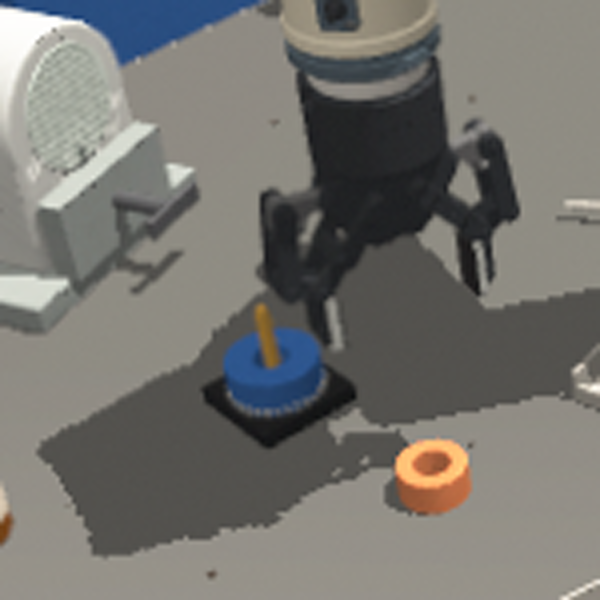

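View pics/w8.png

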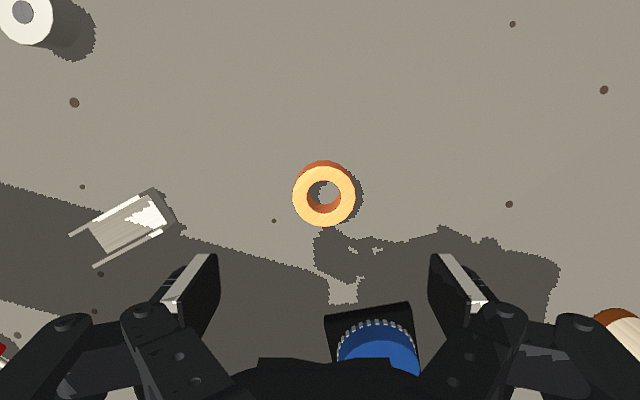

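The barrel sits flat on its stand, and the collar is at wrist (324,194), where expected. Picking the collar.

Run:
```python
from h import *
p=[.6266,-.1684];o=ori(az(p));a=[.632,-.3140]
if lower(p,o,[.03,.001],lim=8,rate=.12):
    manip.command_gripper(0.0,f_grip=40);st()
    if manip.get_width()>.035:
        manip.servo_line([*p,.13],o,rate=.2)
        manip.servo_line([*a,.13],ori(az(a)),rate=.2);st()
c=cam("wrist");save(c,"w9")
s=cam("scene");cv2.imwrite("pics/s9.png",cv2.resize(s["image"][60:230,140:290],None,fx=3.5,fy=3.5,interpolation=cv2.INTER_CUBIC)[:,:,::-1])
```

```text
z 0.030 real [ 0.6272 -0.1686  0.0306] dF [ 0.4448 -0.2763  0.1386]
z 0.001 real [ 0.6263 -0.1683  0.0007] dF [0.6807 0.7076 0.819 ]
t 17.1 pos [ 0.6271 -0.1685  0.0021] w 0.0442 F [-1.7754  0.4247  4.7113]
t 18.7 pos [ 0.6316 -0.3129  0.1293] w 0.0445 F [ 0.6808  0.2732 -2.1981]
```

View pics/s9.png

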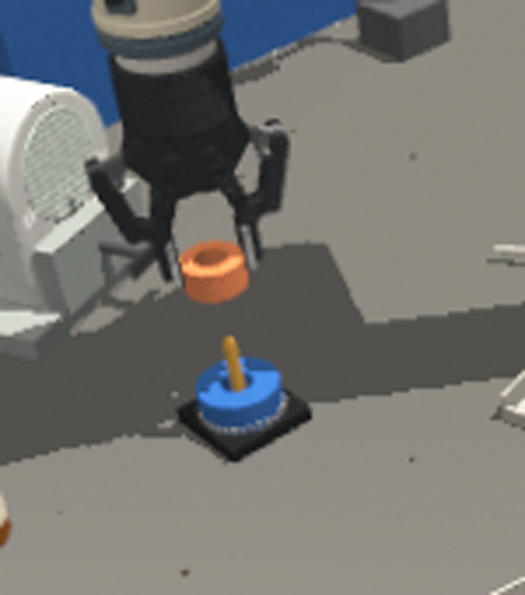

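View pics/w9.png

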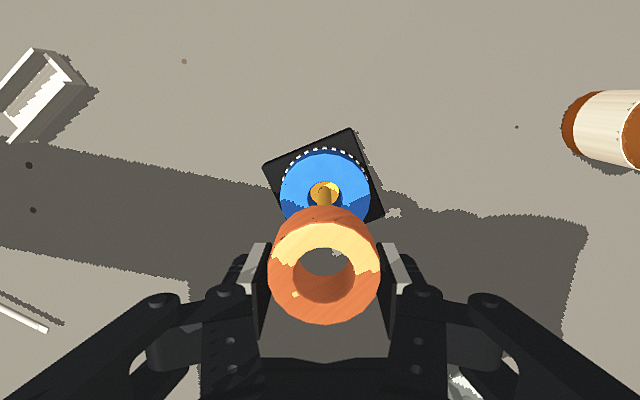

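The collar is held level, with the post tip straight below it. Lowering.

Run:
```python
from h import *
a=[.632,-.3141];o=ori(az(a))
if lower(a,o,[.09,.075,.06,.05,.042],lim=8,rate=.08):
    manip.command_gripper(.085);st();manip.servo_line([*a,.13],o,rate=.2)
    p=[.6312,.158];manip.move_to([*p,.13],ori(az(p)));st()
c=cam("wrist");save(c,"w10")
print(proj(c,[[.6312,.158,.012]]))
s=cam("scene");cv2.imwrite("pics/s10.png",cv2.resize(s["image"][90:300,140:420],None,fx=2.8,fy=2.8,interpolation=cv2.INTER_CUBIC)[:,:,::-1])
```

```text
z 0.090 real [ 0.632  -0.3141  0.0896] dF [-0.2639 -0.5041 -0.0932]
z 0.075 real [ 0.6314 -0.3138  0.0741] dF [-0.8365 -0.3117  0.4054]
z 0.060 real [ 0.6314 -0.3138  0.059 ] dF [-0.1243  0.3805 -0.561 ]
z 0.050 real [ 0.6315 -0.3138  0.0492] dF [-0.9392  0.0729  0.1266]
z 0.042 real [ 0.6325 -0.3143  0.0421] dF [-0.0551 -0.8134  2.324 ]
t 21.1 pos [ 0.6319 -0.3141  0.042 ] w 0.0852 F [ 0.0035 -0.6715 -0.0608]
t 23.5 pos [0.6316 0.157  0.1299] w 0.0852 F [0.2765 0.6458 0.2316]
[[324.027  186.8663]]
```

View pics/s10.png

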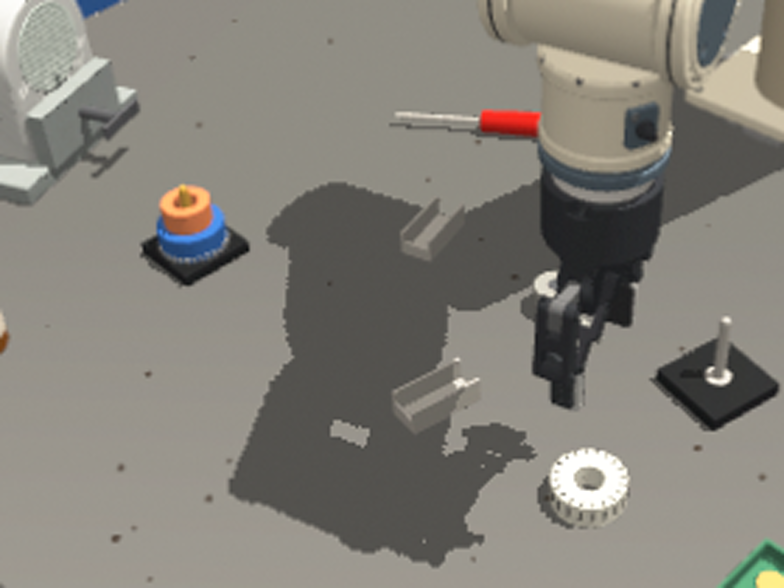

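View pics/w10.png

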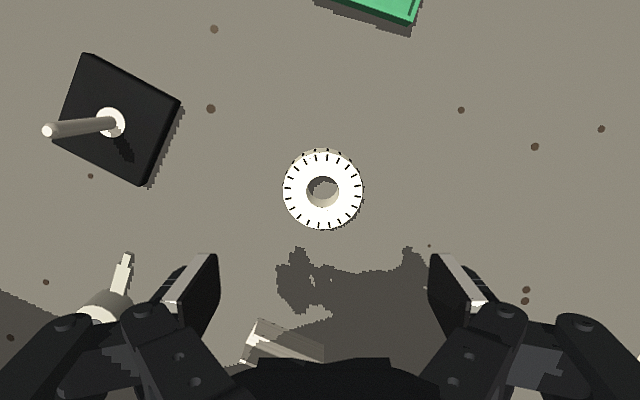

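The collar sits on the barrel with the brass post through both. The drum is at wrist (322,190), about 1 mm from the prediction. Fetching it.

Run:
```python
from h import *
p=[.6316,.158];o=ori(az(p));a=[.632,-.3140]
if lower(p,o,[.03,.001],lim=8,rate=.12):
    manip.command_gripper(0.0,f_grip=40);st()
    if manip.get_width()>.05:
        manip.servo_line([*p,.15],o,rate=.2)
        manip.move_to([*a,.15],ori(az(a)));st()
c=cam("wrist");save(c,"w11")
s=cam("scene");cv2.imwrite("pics/s11.png",cv2.resize(s["image"][60:230,140:290],None,fx=3.5,fy=3.5,interpolation=cv2.INTER_CUBIC)[:,:,::-1])
```

```text
z 0.030 real [0.6323 0.1581 0.0307] dF [0.7863 0.7027 0.3722]
z 0.001 real [0.6312 0.1579 0.0007] dF [0.1261 0.0601 0.5822]
t 25.3 pos [0.6321 0.1581 0.0023] w 0.0579 F [-1.3237  0.1205  6.209 ]
t 27.9 pos [ 0.6324 -0.3127  0.1499] w 0.0579 F [-0.1094  0.1425 -0.8305]
```

View pics/s11.png

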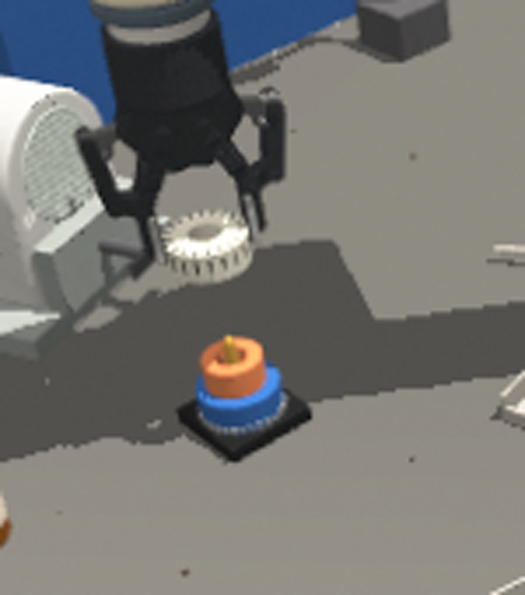

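View pics/w11.png

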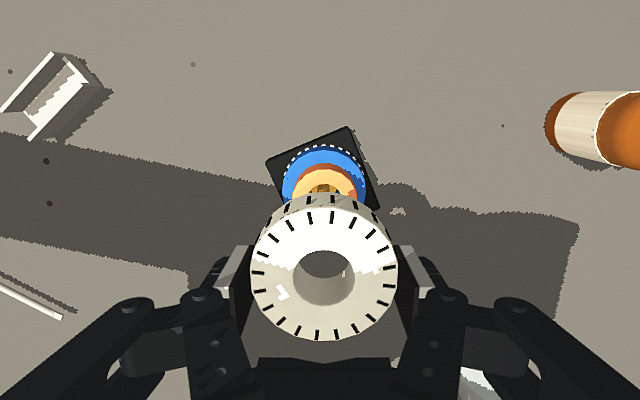

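The drum is held level over the stack. Lowering it, then I'll look at the pointer.

Run:
```python
from h import *
a=[.632,-.3141];o=ori(az(a))
if lower(a,o,[.115,.10,.085,.075,.066],lim=8,rate=.08):
    manip.command_gripper(.085);st();manip.servo_line([*a,.15],o,rate=.2)
    p=[.4755,-.001];manip.move_to([*p,.13],ori(-.169));st()
c=cam("wrist");save(c,"w12")
print(proj(c,[[*p,.028],[.4845,.0589,.005]]))
s=cam("scene");cv2.imwrite("pics/s12.png",cv2.resize(s["image"][90:300,140:420],None,fx=2.8,fy=2.8,interpolation=cv2.INTER_CUBIC)[:,:,::-1])
```

```text
z 0.115 real [ 0.6318 -0.3141  0.1144] dF [-0.5027  0.0543 -0.9712]
z 0.100 real [ 0.6315 -0.3139  0.0992] dF [ 0.5131  0.8056 -1.2029]
z 0.085 real [ 0.6314 -0.3138  0.084 ] dF [-0.5342 -0.5804 -0.3854]
z 0.075 real [ 0.6315 -0.3139  0.0742] dF [-0.4536  1.3522 -0.5961]
z 0.066 real [ 0.6328 -0.3145  0.0662] dF [0.4926 0.8496 0.673 ]
t 30.2 pos [ 0.6319 -0.314   0.0659] w 0.0850 F [-0.7733 -1.063   0.4968]
t 32.1 pos [ 0.4767 -0.0015  0.1301] w 0.0851 F [-0.0606 -0.6981 -0.0773]
[[322.0739 193.0677]
 [320.4736 106.7018]]
```

View pics/s12.png

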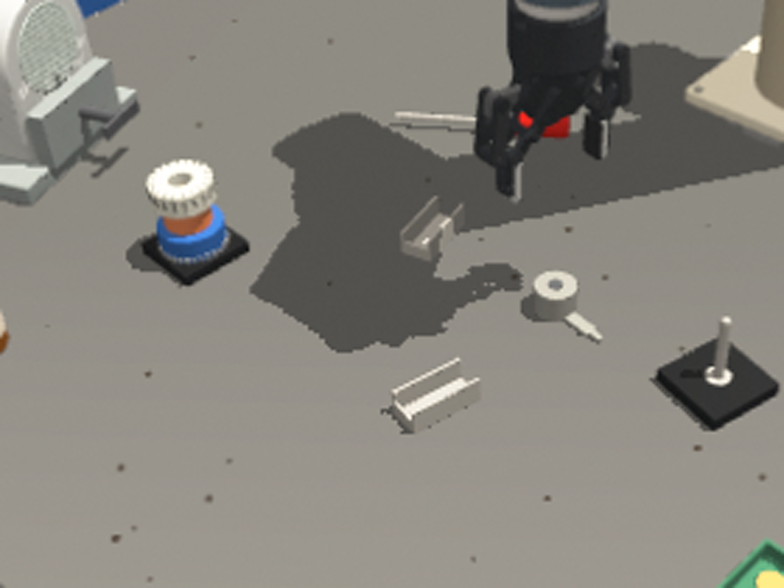

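View pics/w12.png

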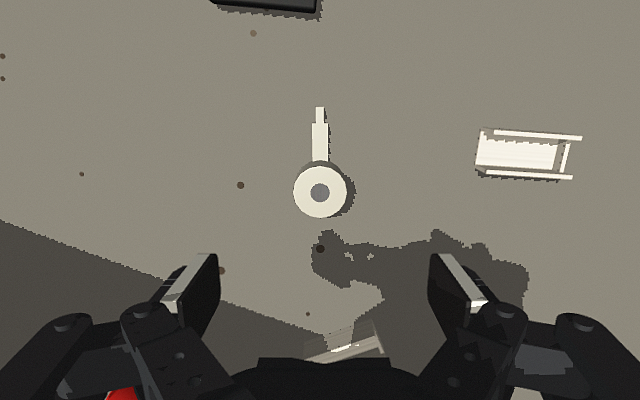

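The drum is seated level on the collar. The pointer hub at (320,192) and its needle tip at (320,107) match the predictions (322,193) and (320,107). The needle is perpendicular to the jaws, so I'll grip it now.

Run:
```python
from h import *
p=[.4745,-.001];o=ori(-.169);a=[.632,-.3140]
if lower(p,o,[.03,.003],lim=8,rate=.12):
    manip.command_gripper(0.0,f_grip=40);st()
    if manip.get_width()>.03:
        manip.servo_line([*p,.17],o,rate=.2)
        manip.move_to([*a,.17],ori(az(a)));st()
c=cam("wrist");save(c,"w13")
s=cam("scene");cv2.imwrite("pics/s13.png",cv2.resize(s["image"][40:230,130:300],None,fx=3.1,fy=3.1,interpolation=cv2.INTER_CUBIC)[:,:,::-1])
```

```text
z 0.030 real [ 0.475  -0.0011  0.0304] dF [-0.3975 -1.3213 -0.3914]
z 0.003 real [ 0.4744 -0.001   0.0032] dF [-0.5743 -0.6858  0.0484]
t 34.1 pos [ 0.4749 -0.001   0.0037] w 0.0388 F [-1.2847  0.296   7.1088]
t 36.4 pos [ 0.6317 -0.3126  0.1696] w 0.0387 F [-0.5818  0.7778 -1.2285]
```

View pics/s13.png

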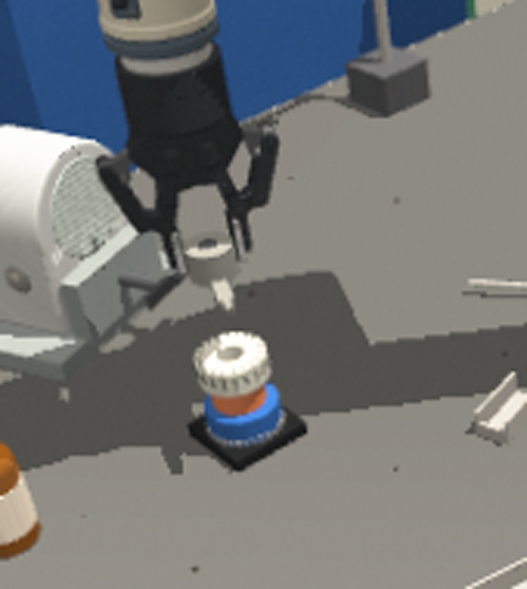

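View pics/w13.png

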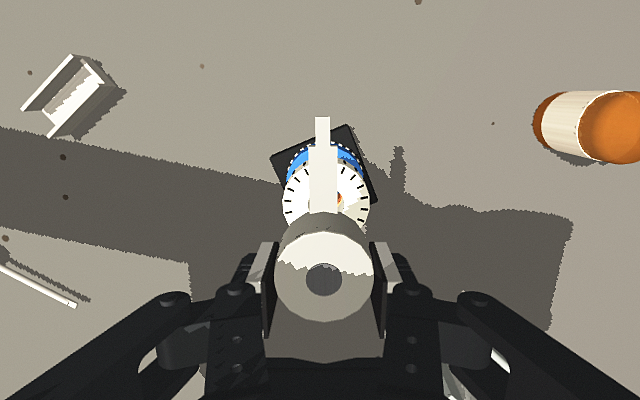

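The pointer is held level with its needle outward. I'll measure the drum's centre before setting it down.

Run:
```python
from h import *
s=cam("scene");H,S,V=cv2.split(cv2.cvtColor(s["image"],cv2.COLOR_RGB2HSV));m=win(((S<45)&(V>135)).astype(np.uint8),205,157,16)
m=cv2.morphologyEx(m,cv2.MORPH_CLOSE,np.ones((5,5)));x=fit(s,m,.03,.064,.088);print(x)
m2=win(((S<60)&(V>110)).astype(np.uint8),198,122,14)
print("hub expect px",proj(s,[[.6317,-.3126,.167+.028]]), "drum expected px",proj(s,[[.632,-.314,.088],[.632,-.314,.064]]))
w=cam("wrist");print(proj(w,[[.632,-.314,.088]]),ray(w,[[326,204]],.088))
```

```text
(array([ 0.6308, -0.3158]), array([204.6614, 156.7786]), 382.5, 428.8610626050504)
hub expect px [[196.4651 117.4042]] drum expected px [[203.9322 153.3648]
 [205.5983 160.8781]]
[[324.5383 203.234 ]] [[ 0.6326 -0.3149  0.088 ]]
```

The drum centre comes out at (0.631–0.633, -0.315), matching the arbor within 2 mm. Placing the pointer.

Run:
```python
from h import *
a=[.632,-.3145];o=ori(az(a))
ok=lower(a,o,[.13,.105,.097,.0915],lim=8,rate=.06)
if ok:
    manip.command_gripper(.085);st();manip.servo_line([*a,.20],o,rate=.15)
    q=[.5,-.05];manip.move_to([*q,.25],ori(az(q)));st()
s=cam("scene");cv2.imwrite("pics/s14.png",cv2.resize(s["image"][100:200,140:270],None,fx=6,fy=6,interpolation=cv2.INTER_CUBIC)[:,:,::-1])
t=cam("top");cv2.imwrite("pics/t14.png",cv2.resize(t["image"][90:250,300:540],None,fx=3.3,fy=3.3,interpolation=cv2.INTER_CUBIC)[:,:,::-1])
print("hub top expect",proj(s,[[.632,-.314,.116]]),proj(t,[[.632,-.314,.116]]))
```

```text
z 0.130 real [ 0.6322 -0.3147  0.1301] dF [ 0.7935  0.3038 -0.3199]
z 0.105 real [ 0.6319 -0.3144  0.1045] dF [0.4094 0.2735 0.2778]
z 0.097 real [ 0.6317 -0.3143  0.0965] dF [-0.8136  1.0106 -0.5912]
z 0.091 real [ 0.6326 -0.3148  0.0918] dF [ 0.3463 -0.3926  2.4122]
t 39.0 pos [ 0.6319 -0.3145  0.0914] w 0.0851 F [-0.1822  0.1963 -0.0496]
t 41.0 pos [ 0.5009 -0.0507  0.25  ] w 0.0851 F [-0.1253 -0.0839 -0.0147]
hub top expect [[201.9385 144.3391]] [[487.0002 140.4991]]
```

View pics/s14.png

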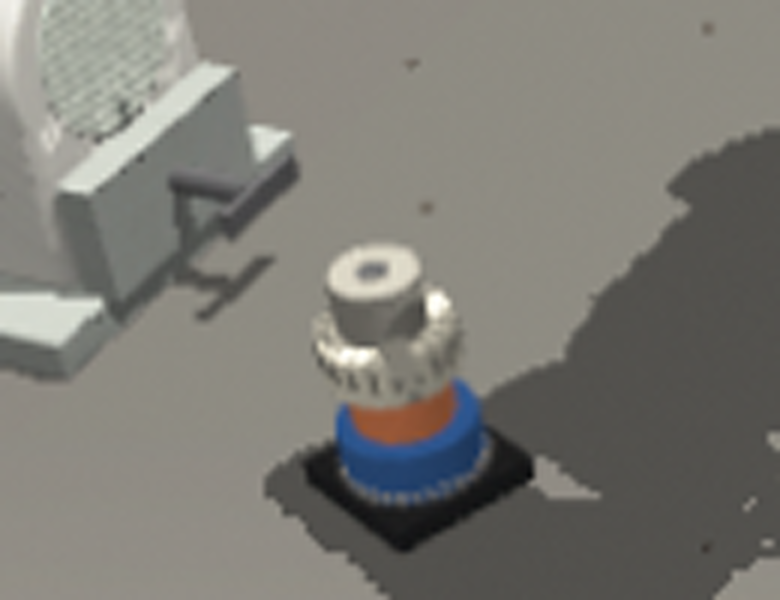

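View pics/t14.png

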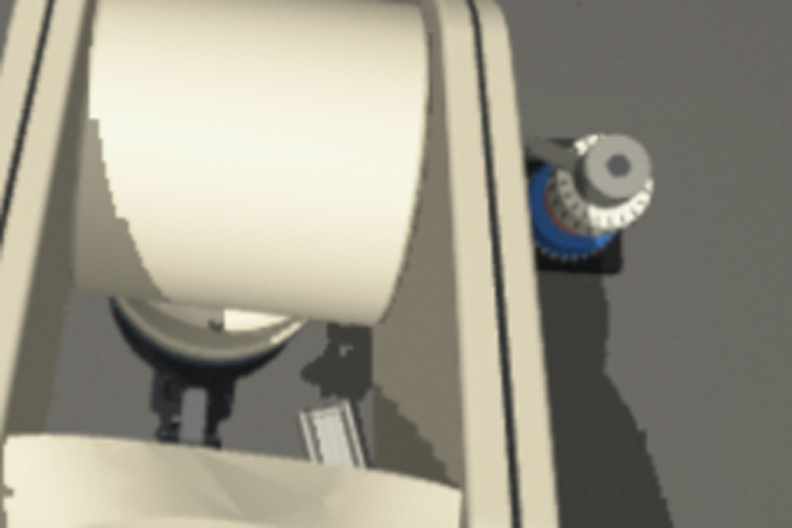

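The hub's top centre is at scene (202.2,145.0) against an expected (201.9,144.3), and at top (487.3,140.6) against (487.0,140.5). So it is centred, flat and at the right height, and the gripper is clear. Handing in.

Run:
```python
from rig import manip
print(manip.get_time(),manip.get_contact_force());manip.sign_off()
```

```text
41.125 [ 0.21129464  0.32924446 -0.26171034]
the job is handed in; nothing more can be done
```

The timer train is built on the brass arbor: barrel, collar, drum, then the silver pointer on top. I handed the job in at 41 s of the 109 s allowed; no verdict is reported.

**Last checks:** The pointer's hub top was within 1 pixel of its expected position in both the scene and top cameras. That means it is centred to about 2 mm and at the right height. In the scene view every part lay level. The gripper was open and clear of everything, and the contact force reading was about zero. I didn't go near either coin chute insert, though I did not measure their final positions.

**What disagreed:** My first grasp of the barrel closed on nothing, without moving it. The fingertips sit about 30 mm farther back along the tool than stated, and all three cameras agreed on this. I set the commanded height 30 mm lower for all later grasps, and the widths at each grip (63.5, 44.2, 57.9 and 38.8 mm) were 0.5 to 2 mm below the part diameters.

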